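# Hold the food-waste caddy open and let its lid down gently

### The job

Press the green paddle at the front of the food-waste caddy all the way down with your fingertips so that its lid swings fully open, and keep it open for at least two seconds so that I can drop my peelings in. Then let the paddle up slowly, staying on it as it rises so that the lid settles shut instead of falling, and take your hand clear. Press only and pick nothing up; work the lid only through the paddle, keep the caddy where it stands, and leave the cup, the garlic and the mustard jar beside it where they are.

Things in the scene. Friction and masses are not known exactly. Their poses are not given: they have to be found in the camera images.
- caddy: Free-standing worktop food-waste caddy, 2.9 kg in all: steel bin 170 deep (x) x 160 wide (y) x 150 high on a black base plate that reaches forward under the paddle to x = -185 mm. Origin on the worktop under the centre of the bin; x points to the back of the bin (the paddle side is -x), y to its left, z up. It stands on the worktop without fixing.
- lid_panel: Green plastic lid, 180 x 168 x 10 mm with black vent slots, about 0.22 kg, hinged at the back top edge of the bin; top face 163 mm above the worktop when shut. Origin on the hinge line, at x = +88 mm, z = 152 mm of the caddy; the lid runs 180 mm along its own -x. Not to be touched.
- lid_lip (a point): Middle of the lid's front edge: 158 mm above the worktop when shut, about 315 mm when fully open.
- caddy_lid (a joint): Lid angle, rad: 0 shut, 1.10 fully open (its stop). Geared to the paddle: lid angle = 2.44 x paddle angle, both ways. Nothing holds it open: released, lid and paddle fall back shut at about 5 rad/s. Closing faster than 3 rad/s counts as falling; raising the fingertip at 15 to 30 mm/s is gentle (0.5 to 1 rad/s).
- paddle_plate: Paddle: green ribbed plate 46 wide (y) x 34 long (x) x 8 mm thick on the end of a 24 mm wide steel arm. It stands forward of the bin; the plate's middle is 83 mm in front of the bin's front face. Origin on its pivot, at x = -92 mm, z = 62 mm of the caddy, axis along the caddy's y.
- paddle_pad (a point): Middle of the paddle plate's top face, where to press; at x = -165 mm, y = 0 of the caddy. 83 mm above the worktop at rest (plate slopes up 0.22 rad towards its free end), 48 mm when fully pressed (slopes down 0.23 rad), so the vertical stroke is 34 mm. About 7 N moves it (5 to 10 N), about 4 N holds it down. There are 50 mm free under it and 66 mm from the plate's rear edge to the bin's face.
- caddy_paddle (a joint): Paddle angle, rad: 0 at rest (up), 0.45 fully pressed (firm stop).
- cup: Striped espresso cup with a handle, 65 x 88 x 50 mm, standing mouth down; origin under its centre. Bystander close to the right (-y) side of the bin.
- garlic: Garlic bulb, 55 mm wide and high; origin at its underside. Bystander to the left (+y) of the bin's front corner.
- mustard: Mustard jar with a red cap, 56 mm diameter, 85 mm high; origin under its centre. Bystander close to the right (-y) side of the bin.

How it is judged:
By the outcome, as a careful person would: the job done as asked, in the order asked, and still so for the second after the job is handed in, with the robot touching nothing.
It also fails if it takes over 45 s, if anything falls off the work surface, if the arm or the gripper's body presses on something with over 40 N, if the wrist force passes 120 N, or if a joint passes its speed limit or range.

### The arm

A 6-joint arm with a two-finger parallel gripper is mounted at the origin on a cart in front of the work surface, level with it; the furniture and walls round the work are solid. World frame = base frame: x ahead of the robot, y to its left, z up, the work surface at z = 0. Lengths are in m, angles in rad, forces in N, time in s.
With the tool pointing down it reaches from about 0.35 to 0.85 m from the base axis. Payload 8.1 kg.
Tool frame: the origin (TCP) lies at the centre of the arm's flange, where the gripper is bolted on; the fingertips stand 186 mm ahead of it and the grasp point (between the pads) lies 167 mm ahead of it (robot.grasp_offset is the distance from the TCP to the grasp point, in m); z points along the fingers, y is the line along which they close (so a half turn about z gives the same grasp; the last joint's range is limited). The gripper opens to 93 mm and grips with 3 to 60 N. Pads are 15 mm wide; open, the fingers measure 128 mm over their backs; the gripper's body (75 mm by 188 mm) begins 65 mm behind the grasp point.
Start: joints at [-1.37, 0.13, 1.488, -0, 1.523, -0.085], TCP at [0.169, -0.576, 0.405] pointing down, gripper open.
Joint ranges: [-2.96, 2.96], [-0.89, 2.26], [0.02, 2.5], [-1.34, 4.48], [0, 2.73], [-2.66, 2.66]. Speed limits (rad/s): [2.39, 2.39, 2.79, 3.14, 3.14, 3.14].

### API

Orientations are given as a rotation vector (axis times angle).
In Python, from plant import robot gives the robot as it stands.
- The arm moves only by the tool drive_tool, never from a script. Its argument "moves" is one flat list of numbers, 7 for each row, row after row: the finger opening in mm, from 0 to 93, then the shift along the tool's x, y, z in mm, then the turn, a rotation vector about the tool's x, y, z in degrees. A call has 1 to 8 rows; each row shifts and turns the commanded pose from where the row before left it, along the tool's axes as they then stand; what a row does not reach is not made up. A row lasts 1/10 s, in which the tool goes at most 50 mm and 8.59 degrees, less where a joint would pass 70% of its speed; a pose out of reach is approached as far as the arm can. A call is refused whole if a number of a shift passes 50 or a number of a turn 8.59, either way. A call with a gripper value outside its range is refused whole. The fingers move at their own pace and stop on an object; "grip_force" is the grip in N (left out, the last holds). Time passes only in rows, so rows that do not move let the fingers close. It gives the time, the measured TCP pose, the force, the opening and the grip force at its end, in the units of the state.
- robot.read_state(): the state, without advancing time (a new reading comes with each control period).
- robot.read_camera(name): name is "scene" or "top"; returns a dict with "color" (400x640x3 uint8, red, green, blue), "depth" (400x640 float32, m along the optical axis (not along the pixel's ray), 0 where there is no reading), "mtx" (3x3 intrinsics, pixels), "dist_coeffs" ([k1, k2, p1, p2, k3] as OpenCV has them; the pictures are not rectified), "R" (3x3) and "t" (3): a world point X has camera coordinates R X + t. Camera axes: x right, y down, z forward; pixel columns grow to the right and rows downward; lengths in m; the calibration is good to about 2 mm. A picture is of the moment at which its call begins.
- robot.close_job(): hands the job in; it is judged then, once.
The state is a dict: "t": time; "q": joint angles; "dq": joint speeds; "joint_torque": joint torques, N m; "tool_pos": TCP position; "orientation": TCP orientation; "force": force on the tool from outside, world axes, zero at the start; "wrist_torque": the same for the moment, N m; "opening": finger opening in m; "gripper_force": force on a finger pad.
Only numpy, scipy, OpenCV 4.12 (cv2) and the standard library are available. Lean on these libraries where they do the work, as an engineer would, in place of code of your own. Each camera call takes 0.05 s, during which the arm holds its last target. There are 200 camera calls.

## Working session

There is one attempt and no reset: what is moved stays moved. The work goes in short steps, Python scripts to look and compute and a tool call to move; the robot and the scene stay as the last step left them, time stands still between calls to the robot, and variables do not carry over. Pictures are saved under pics/ and viewed, at most 10 in all, crops included, and the job is handed in when it is done.

Besides the shell and the picture viewer there is one more tool, called after "Emit:" by a JSON object that holds its "method" and its "body", one argument or row to a line. drive_tool: Moves the arm, as the interface text tells. Its arguments: {"type":"object","properties":{"moves":{"type":"array","items":{"type":"number"}},"grip_force":{"type":"number"}},"required":["moves"]}

```bash
mkdir -p pics; cat > h.py <<'E'
import numpy as np, cv2
from plant import robot
def shot(n,f):
    c=robot.read_camera(n); np.savez(f'pics/{f}.npz',**c); cv2.imwrite(f'pics/{f}.png',c['color'][:,:,::-1]); return c
def pt(c,u,v):
    d=np.median([x for x in c['depth'][v-1:v+2,u-1:u+2].ravel() if x>0])
    x,y=cv2.undistortPoints(np.array([[[u,v]]],float),c['mtx'],c['dist_coeffs'])[0,0]
    return c['R'].T@(np.array([x*d,y*d,d])-c['t'])
E
python3 - <<'E'
from h import *
a=shot('scene','s0');b=shot('top','t0')
cv2.imwrite('pics/both.png',cv2.resize(np.vstack([a['color'],b['color']])[:,:,::-1],(480,600)))
s=robot.read_state();print(s['tool_pos'],s['orientation'],s['t'])
E
```

```text
[ 0.16916066 -0.57545945  0.40382603] [-3.10799519e+00 -4.47209257e-01  1.31331232e-04] 0.1
```

View pics/t0.png

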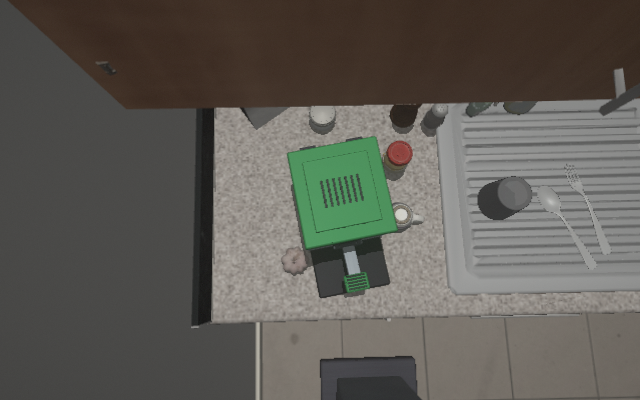

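View pics/s0.png

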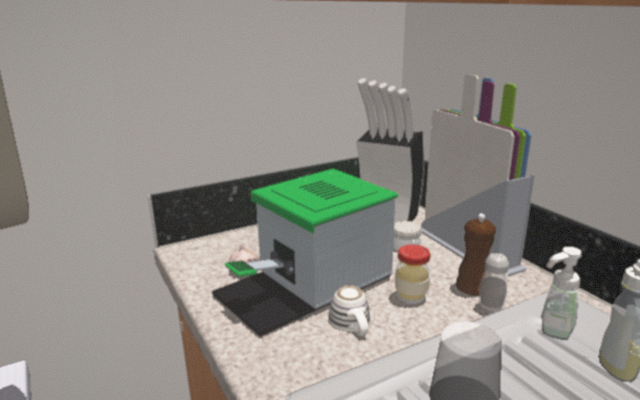

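The top view shows the paddle plate at about (356,283), the lid corners at (289,152), (377,138), (394,234) and (304,248), the garlic at (293,261), the cup at (402,215) and the jar at (399,155).

```bash
python3 - <<'E'
from h import *
b=np.load('pics/t0.npz');a=np.load('pics/s0.npz')
np.set_printoptions(precision=4,suppress=True)
for n,u,v in [('pad',356,284),('padL',347,285),('padR',366,282),('FL',306,245),('FR',391,232),('BL',292,154),('BR',375,141),('baseFL',323,293),('baseFR',386,284),('garlic',293,261),('cup',402,215),('must',399,153),('cartcorner',368,390),('counter edge',450,312)]: print(n,pt(b,u,v))
print('scene pad',pt(a,240,268))
# green pad by colour and height
img=b['color'].astype(int); g=(img[...,1]>img[...,0]+25)&(img[...,1]>img[...,2]+20)
vs,us=np.nonzero(g); P=np.array([pt(b,u,v) for u,v in zip(us,vs)])
p=P[(P[:,2]>.06)&(P[:,2]<.11)]; l=P[(P[:,2]>.145)&(P[:,2]<.18)]
for n,X in(('pad',p),('lid',l)):
    r=cv2.minAreaRect((X[:,:2]*1000).astype(np.float32)); print(n,len(X),X.mean(0),r)
E
```

```text
pad [0.4513 0.1159 0.084 ]
padL [0.4499 0.133  0.0825]
padR [0.4546 0.0965 0.0821]
FL [0.5213 0.2085 0.1615]
FR [0.541  0.0571 0.1575]
BL [0.6868 0.2304 0.1621]
BR [0.7083 0.0783 0.1621]
baseFL [0.4344 0.1773 0.0106]
baseFR [0.4492 0.046  0.0061]
garlic [0.4993 0.2362 0.0504]
cup [0.5872 0.0124 0.0455]
must [0.7074 0.0191 0.0839]
cartcorner [ 0.1098  0.0261 -0.5833]
counter edge [ 0.3892 -0.0844 -0.0004]
scene pad [0.4522 0.1056 0.0855]
pad 293 [0.4547 0.1145 0.0817] ((455.63787841796875, 114.59603118896484), (32.63374328613281, 45.16799545288086), 10.237975120544434)
lid 8778 [0.6143 0.1436 0.1635] ((617.122314453125, 143.12686157226562), (180.076171875, 167.40713500976562), 9.960777282714844)
```

The caddy's yaw is about 10°, and the pad is near (0.4565, 0.115, 0.083). The lid and pad sizes match the given ones. I'll close the fingers and keep the tool's x axis along the caddy's x, so the wide side of the gripper runs parallel to the lid edge.

Emit:
{"method": "drive_tool", "body": {
  "moves": [0,0,0,0,0,0,6.4,0,12,-20,0,0,0,0,0,25,-39,0,0,0,0,0,25,-39,0,0,0,0,0,25,-39,0,0,0,0,0,25,-39,0,0,0,0,0,25,-39,0,0,0,0,0,25,-39,0,0,0,0],
  "grip_force": 20
}}

```text
t: 0.9
tool_pos: [0.2849, -0.2956, 0.4043]
orientation: [-3.129, -0.272, 0.0]
force: [0.3, -0.5, 0.6]
opening: 0.0334
gripper_force: 0.0
```

Emit:
{"method": "drive_tool", "body": {
  "moves": [0,25,-39,0,0,0,0,0,25,-39,0,0,0,0,0,25,-39,0,0,0,0,0,25,-39,0,0,0,0,0,25,-39,0,0,0,0,0,20,-30,0,0,0,0,0,10,-15,0,0,0,0,0,0,0,0,0,0,0]
}}

```text
t: 1.7
tool_pos: [0.3962, -0.0323, 0.4043]
orientation: [-3.128, -0.279, 0.001]
force: [-0.2, -0.9, 0.9]
opening: 0.0003
gripper_force: 0.0
```

```bash
cat > st.py <<'E'
from h import *
from scipy.spatial.transform import Rotation as R
np.set_printoptions(precision=4,suppress=True)
def st(target=None):
    s=robot.read_state(); p=np.array(s['tool_pos']);M=R.from_rotvec(s['orientation']).as_matrix()
    tip=p+M@[0,0,.186]
    print(s['t'],'tip',tip,'z',M[:,2],'x',M[:,0],'F',s['force'],'open',s['opening'])
    if target is not None: print('tool shift mm',M.T@(np.array(target)-tip)*1000)
E
python3 -c "
from st import *
st([.4565,.1148,.12])"
```

```text
1.7 tip [ 0.396  -0.0321  0.2183] z [-0.0007  0.0007 -1.    ] x [ 0.9842  0.1769 -0.0005] F [-0.1711 -0.9343  0.8632] open 0.00033409197840622774
tool shift mm [  85.5588 -133.836    98.4097]
```

Emit:
{"method": "drive_tool", "body": {
  "moves": [0,20,-30,0,0,0,0,0,22,-35,10,0,0,0,0,22,-35,20,0,0,0,0,14,-22,25,0,0,0,0,7.5,-12,25,0,0,0,0,0,0,18,0,0,0,0,0,0,0,0,0,0]
}}

```text
t: 2.4
tool_pos: [0.4555, 0.1118, 0.3034]
orientation: [3.129, 0.273, -0.01]
force: [-0.5, -0.5, -0.0]
opening: 0.0004
gripper_force: 0.0
```

```bash
python3 -c "
from st import *
c=shot('scene','s1')
d=shot('top','t1')
st([.4565,.1148,.083])
x=cv2.resize(c['color'][180:350,150:400],(750,510))
y=cv2.resize(d['color'][200:340,250:450],(800,560))
cv2.imwrite('pics/s1c.png',x[:,:,::-1]);cv2.imwrite('pics/t1c.png',y[:,:,::-1])"
```

```text
2.5 tip [0.4566 0.1116 0.1208] z [-0.001  -0.0004 -1.    ] x [ 0.985   0.1723 -0.0011] F [-0.0965  0.4487  0.1386] open 0.0005863453818994048
tool shift mm [ 0.5368 -3.1579 37.7958]
```

View pics/s1c.png

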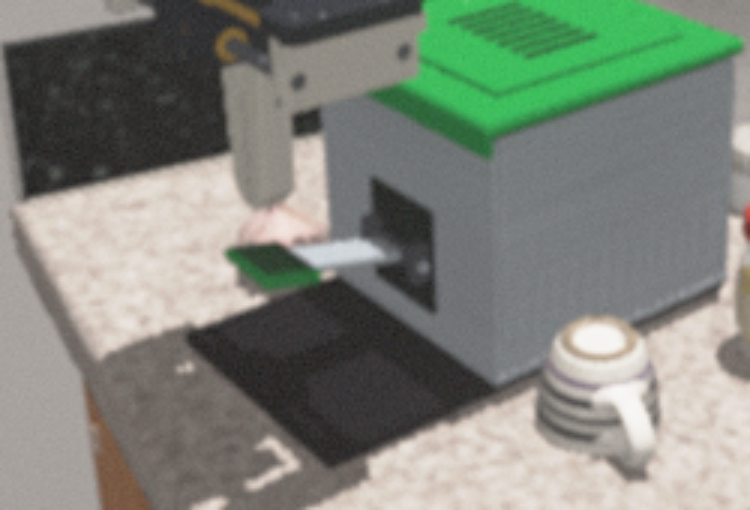

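The crop shows the closed fingertips at about (265,200), right above the paddle plate at (275,262). The gripper body stays in front of the lid's edge. Now I'll descend.

Emit:
{"method": "drive_tool", "body": {
  "moves": [0,0.5,-3,10,0,0,0,0,0,0,10,0,0,0,0,0,0,10,0,0,0,0,0,0,5,0,0,0,0,0,0,4,0,0,0,0,0,0,4,0,0,0,0,0,0,4,0,0,0,0,0,0,4,0,0,0]
}}

```text
t: 3.3
tool_pos: [0.4566, 0.1155, 0.2559]
orientation: [3.129, 0.273, -0.002]
force: [-4.8, -1.2, 6.9]
opening: 0.0005
gripper_force: 3.4
```

```bash
python3 -c "
from st import *
st([.4565,.1148,.049])"
```

```text
3.3 tip [0.4564 0.1154 0.0699] z [-0.001  -0.0004 -1.    ] x [ 0.9849  0.1733 -0.001 ] F [-4.8081 -1.1999  6.9404] open 0.000469098517352027
tool shift mm [-0.0002  0.6503 20.8942]
```

Emit:
{"method": "drive_tool", "body": {
  "moves": [0,0,0,4,0,0,0,0,0,0,4,0,0,0,0,0,0,3,0,0,0,0,0,0,3,0,0,0,0,0,0,3,0,0,0,0,0,0,2,0,0,0,0,0,0,0,0,0,0]
}}

```text
t: 4.0
tool_pos: [0.457, 0.1156, 0.237]
orientation: [3.13, 0.273, 0.001]
force: [-1.0, -0.5, 4.0]
opening: 0.0005
gripper_force: 2.2
```

```bash
python3 -c "
from st import *
st([.4565,.1148,.049])"
```

```text
4.0 tip [0.4571 0.1156 0.051 ] z [ 0.0006  0.     -1.    ] x [0.9849 0.1732 0.0006] F [-0.9599 -0.5329  3.9914] open 0.0004894162606925561
tool shift mm [-0.7782  0.6873  1.9976]
```

Emit:
{"method": "drive_tool", "body": {
  "moves": [0,0,0,1,0,0,0,0,0,0,1,0,0,0,0,0,0,0,0,0,0]
}}

```text
t: 4.3
tool_pos: [0.4572, 0.1157, 0.2365]
orientation: [3.13, 0.273, 0.001]
force: [-7.8, -2.1, 19.3]
opening: 0.0004
gripper_force: 10.4
```

```bash
python3 -c "
from st import *
st()
c=shot('scene','s2')"
```

```text
4.3 tip [0.4574 0.1156 0.0505] z [ 0.0007 -0.     -1.    ] x [0.9849 0.1733 0.0007] F [-7.8414 -2.0602 19.2596] open 0.0004366049404266237
```

View pics/s2.png

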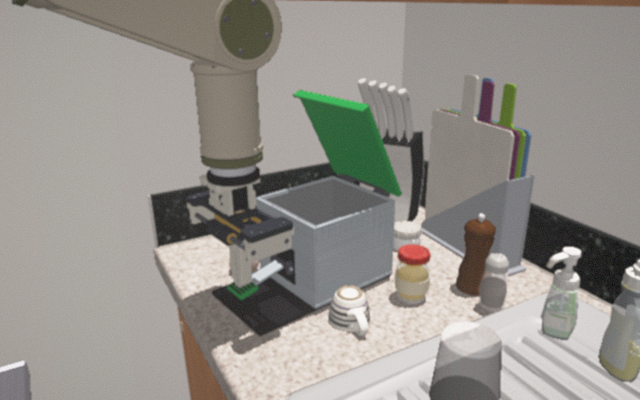

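The lid stands open, with its front edge from (297,94) to (367,103). The paddle is on its stop at 19 N. Now I'll hold for more than 2 s.

Emit:
{"method": "drive_tool", "body": {
  "moves": [0,0,0,0,0,0,0,0,0,0,0,0,0,0,0,0,0,0,0,0,0,0,0,0,0,0,0,0,0,0,0,0,0,0,0,0,0,0,0,0,0,0,0,0,0,0,0,0,0,0,0,0,0,0,0,0]
}}

```text
t: 5.15
tool_pos: [0.4572, 0.1157, 0.2365]
orientation: [3.13, 0.273, 0.001]
force: [-9.0, -0.8, 18.7]
opening: 0.0007
gripper_force: 10.3
```

Emit:
{"method": "drive_tool", "body": {
  "moves": [0,0,0,0,0,0,0,0,0,0,0,0,0,0,0,0,0,0,0,0,0,0,0,0,0,0,0,0,0,0,0,0,0,0,0,0,0,0,0,0,0,0,0,0,0,0,0,0,0,0,0,0,0,0,0,0]
}}

```text
t: 5.95
tool_pos: [0.4572, 0.1156, 0.2365]
orientation: [3.13, 0.273, 0.001]
force: [-8.1, -1.1, 18.6]
opening: 0.0008
gripper_force: 10.3
```

Emit:
{"method": "drive_tool", "body": {
  "moves": [0,0,0,0,0,0,0,0,0,0,0,0,0,0,0,0,0,0,0,0,0,0,0,0,0,0,0,0,0,0,0,0,0,0,0,0,0,0,0,0,0,0,0,0,0,0,0,0,0,0,0,0,0,0,0,0]
}}

```text
t: 6.75
tool_pos: [0.4572, 0.1156, 0.2365]
orientation: [3.13, 0.273, 0.001]
force: [-8.5, -1.8, 19.5]
opening: 0.0003
gripper_force: 10.3
```

```bash
python3 -c "
from st import *
st()
c=np.load('pics/s2.npz')
for u,v in [(333,101),(300,96),(363,104)]: print(pt(c,u,v))"
```

```text
6.75 tip [0.4574 0.1156 0.0505] z [ 0.0008 -0.     -1.    ] x [0.9849 0.1733 0.0008] F [-8.4707 -1.8186 19.5108] open 0.00026307069266950266
[0.6278 0.1297 0.3128]
[0.6099 0.2054 0.3103]
[0.6446 0.0728 0.3162]
```

The lip is at z ≈ 0.313, so the lid is fully open, and it has been held for over 2.4 s. Next is a slow rise at about 20 mm/s.

Emit:
{"method": "drive_tool", "body": {
  "moves": [0,0,0,-1,0,0,0,0,0,0,-1.5,0,0,0,0,0,0,-2,0,0,0,0,0,0,-2,0,0,0,0,0,0,-2,0,0,0,0,0,0,-2,0,0,0,0,0,0,-2,0,0,0,0,0,0,-2,0,0,0]
}}

```text
t: 7.55
tool_pos: [0.4567, 0.1156, 0.2494]
orientation: [3.13, 0.273, -0.001]
force: [-3.7, 0.2, 3.4]
opening: 0.0005
gripper_force: 2.2
```

Emit:
{"method": "drive_tool", "body": {
  "moves": [0,0,0,-2,0,0,0,0,0,0,-2,0,0,0,0,0,0,-2,0,0,0,0,0,0,-2,0,0,0,0,0,0,-2,0,0,0,0,0,0,-2,0,0,0,0,0,0,-2,0,0,0,0,0,0,-2,0,0,0]
}}

```text
t: 8.35
tool_pos: [0.4576, 0.1157, 0.2661]
orientation: [-3.129, -0.273, -0.005]
force: [5.0, 1.3, 3.6]
opening: 0.0003
gripper_force: 2.4
```

Emit:
{"method": "drive_tool", "body": {
  "moves": [0,0,0,-2,0,0,0,0,0,0,-2,0,0,0,0,0,0,-2,0,0,0,0,0,0,-2,0,0,0,0,0,0,-2,0,0,0,0,0,0,-2,0,0,0]
}}

```text
t: 8.95
tool_pos: [0.4562, 0.1155, 0.2766]
orientation: [3.13, 0.273, -0.003]
force: [1.5, -0.0, -0.2]
opening: 0.0006
gripper_force: 0.0
```

Contact ended at the top of the stroke. Now I'll retreat up and back.

Emit:
{"method": "drive_tool", "body": {
  "moves": [0,0,0,-10,0,0,0,0,0,0,-20,0,0,0,0,0,0,-25,0,0,0,0,0,0,-25,0,0,0,0,0,0,-20,0,0,0,0,-15,25,0,0,0,0,0,-15,25,0,0,0,0,0,-15,25,0,0,0,0]
}}

```text
t: 9.75
tool_pos: [0.4249, 0.0333, 0.3781]
orientation: [3.129, 0.275, 0.001]
force: [-0.1, 0.3, 0.7]
opening: 0.0003
gripper_force: 0.0
```

Emit:
{"method": "drive_tool", "body": {
  "moves": [0,-20,35,0,0,0,0,0,-20,35,0,0,0,0,0,-20,35,0,0,0,0,0,-10,15,0,0,0,0,0,0,0,0,0,0,0,0,0,0,0,0,0,0,0,0,0,0,0,0,0,0,0,0,0,0,0,0]
}}

```text
t: 10.55
tool_pos: [0.3776, -0.0955, 0.3773]
orientation: [-3.129, -0.276, 0.0]
force: [-0.2, -0.6, -0.2]
opening: 0.0005
gripper_force: 0.0
```

```bash
python3 -c "
from st import *
c=shot('scene','s3');d=shot('top','t3');st()
a=np.load('pics/t0.npz')
for u,v in [(356,284),(306,245),(391,232),(340,215),(293,261),(402,215),(399,153)]: print(pt(a,u,v),pt(d,u,v))"
```

```text
10.65 tip [ 0.3775 -0.0956  0.1912] z [-0.0003  0.0002 -1.    ] x [ 0.9846  0.1748 -0.0002] F [0.0936 0.1551 0.6621] open 0.00031772719086980994
[0.4513 0.1159 0.084 ] [0.4513 0.1158 0.0834]
[0.5213 0.2085 0.1615] [0.5214 0.2085 0.1604]
[0.541  0.0571 0.1575] [0.5411 0.0571 0.1572]
[0.5725 0.1472 0.1649] [0.5725 0.1473 0.1655]
[0.4993 0.2362 0.0504] [0.4992 0.2361 0.0517]
[0.5872 0.0124 0.0455] [0.5872 0.0124 0.0456]
[0.7074 0.0191 0.0839] [0.7075 0.019  0.0834]
```

View pics/s3.png

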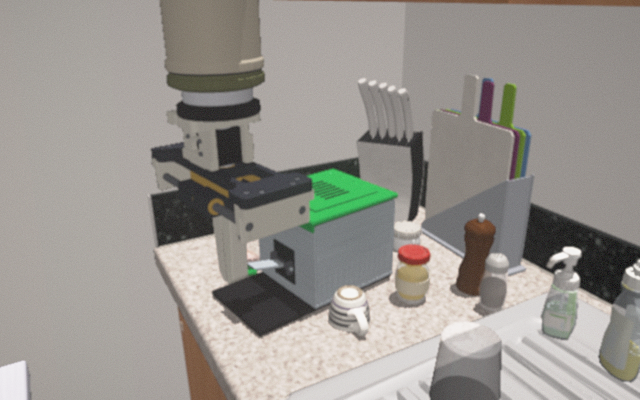

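The lid is shut, with its corner at (395,197) as before. The cup, jar and garlic have not moved, and the arm is clear.

```bash
python3 -c "
from plant import robot
print(robot.close_job())"
```

```text
the job is handed in; nothing more can be done
None
```

I pressed the paddle fully down and held the lid open for about 2.4 s, then let it up at about 20 mm/s until it was shut and moved the arm clear; the caddy, cup, garlic and mustard jar measured where they started, and the job is handed in.

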